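Clamp a timber offcut in the bench cramp by its crank

ROBOT

A 6-joint arm with a two-finger parallel gripper is mounted at the origin on the work surface. World frame = base frame: x ahead of the robot, y to its left, z up, the work surface at z = 0. Lengths are in m, angles in degrees, forces in N, time in s.
With the tool pointing down it reaches from about 0.4 to 0.825 m from the base axis. Payload 7 kg.
Tool frame: the origin (TCP) lies on the centre line of the jaws, within the pads' length; the fingertips stand 25 mm ahead of it and the grasp point (between the pads) lies 6 mm ahead of it; x points along the fingers, z is the direction in which the jaws open and shut, and the axes are right-handed (so a half turn about x gives the same grasp; the last joint's range is limited). The gripper opens to 88 mm and grips with 3 to 60 N. Pads are 19 mm wide; open, the fingers measure 130 mm over their backs; the gripper's body (78 mm by 193 mm) begins 47 mm behind the grasp point.
Start: joints at [86.809, 20.546, 0.682, 0, -70.136, -16.507], TCP at [0.228, 0.635, 0.252] pointing down, gripper open.
Joint ranges: [-176.03, 176.03], [-82.01, 121.73], [-58.28, 71.71], [-173.87, 95.51], [-174.79, -0.11], [-173.66, 173.66]. Speed limits (degrees/s): [136.94, 136.94, 172.46, 180, 180, 180].

INTERFACE

Orientations are given as [roll, pitch, yaw] about the fixed x, y, z axes, in that order (R = Rz(yaw) Ry(pitch) Rx(roll)).
In Python, from plant import ctrl gives the robot as it stands. The module is installed in compiled form; this text tells all that it offers.
- The arm moves only by the tool send_rows, never from a script. Its argument "deltas" is a list of rows, each an object of numbers: "dx", "dy", "dz": the shift along the tool's x, y, z in mm; "ax", "ay", "az": the turn, a rotation vector about the tool's x, y, z in units of 5 degrees (1.0 is 5 degrees); "fingers": the opening, from 0 (shut) to 1 (fully open). A call has 1 to 12 rows; each row shifts and turns the commanded pose from where the row before left it, along the tool's axes as they then stand; what a row does not reach is not made up. A row lasts 1/8 s, in which the tool goes at most 62.5 mm and 10.7 degrees, less where a joint would pass 70% of its speed; a pose out of reach is approached as far as the arm can. A call with a gripper value outside its range is refused whole. The fingers move at their own pace and stop on an object; the grip force is fixed at half the most. Time passes only in rows, so rows that do not move let the fingers close. It gives the time, the measured TCP pose, the force and the opening at its end, in the units of the state.
- ctrl.get_obs(): the state, without advancing time (a new reading comes with each control period).
- ctrl.snapshot(name): name is "side" or "top" or "wrist"; returns a dict with "image" (400x640x3 uint8, blue, green, red), "fx", "fy", "cx", "cy" (pixels), "k1" (the pictures are not rectified: a ray, as slopes to the right and down, at radius r is drawn at 1 + k1 r^2 times it, then the intrinsics apply), "R" (3x3) and "t" (3): a world point X has camera coordinates R X + t; the wrist camera has in their place "hand_eye" (4x4, takes a point from camera to tool coordinates, whose origin is the TCP and whose axes are the tool frame's). Camera axes: x right, y down, z forward; pixel columns grow to the right and rows downward; lengths in m; the calibration is good to about 2 mm. A picture is of the moment at which its call begins: read the wrist's pose just before it. There is no depth.
- ctrl.close_job(): hands the job in, once; it reports no verdict.
The state is a dict: "clock": time; "joint_pos": joint angles; "qvel": joint speeds; "tau": joint torques, N m; "tool_pos": TCP position; "orientation": TCP orientation; "force": force on the tool from outside, world axes, zero at the start; "moment": the same for the moment, N m; "opening": finger opening in m.
Only numpy, scipy, OpenCV 4.12 (cv2) and the standard library are available. Lean on these libraries where they do the work, as an engineer would, in place of code of your own. Each camera call takes 0.05 s, during which the arm holds its last target.

TASK

Lay the short timber offcut flat on the bed of the bench cramp, in line between the jaw and the fence, and let go of it. Then take the crank by its loose grip sleeve and, never letting go of the sleeve while the crank is moving, wind it clockwise until the jaw holds the offcut squarely and firmly against the fence, without overtightening and bruising the wood. Then let go, and leave the other things on the bench alone.

Things in the scene. Friction and masses are not known exactly. Their poses are not given: they have to be found in the camera images.
- cramp: Steel bench cramp fixed to the bench. Origin: underside centre of its bed plate, 130 mm (x) by 400 mm (y), 15 mm thick; z up. At its +y end a grey gearbox (75 x 70 mm, top 80 mm above the bench) carries the crank. The jaw slides along the bed's middle line towards -y, to the fence.
- bed_middle (a point): Centre of the bed's top face, axes as the cramp. The fence, a steel bar 100 mm wide, 24 mm thick and 55 mm high, crosses the bed; its face looks to +y and is bolted somewhere between y = -100 and -120 mm in this frame: where exactly is not reported, only felt or seen.
- crank_axis (a point): Point on the crank's vertical axis, 98 mm above the bench, at the height of the crank arm (x = 0, y = +140 mm in the cramp's frame).
- crank (a joint): Crank angle in rad, grows as it is wound clockwise seen from above; starts between 0 and 1.5. At 0 the arm points from the axis along the cramp's -x, at pi/2 along its +y. Each rad moves the jaw 6 mm towards the fence. A gearbox brake keeps it where it is left.
- sleeve: Black grip sleeve, upright cylinder 29 mm across, 64 mm high, spins freely on a pin 70 mm from the crank's axis. Origin: centre of its lower end, 106 mm above the bench; the arm below ends at 104 mm. Moving it round takes about 9 N unclamped; each N of jaw force adds 0.086 N. At rest after a small step some N less remain, and rise alike.
- jaw: Grey jaw on stiff springs (30 N/mm), 70 mm wide (x), 50 mm high. Origin: middle of its pressing face (looks along the cramp's -y), at its foot, 15 mm above the bench; y = +30 mm in the cramp's frame at crank angle 0. Firm is 40 to 80 N of jaw force (13 to 16 N at the moving sleeve); under 25 N is loose, over 110 N (19 N) bruises the wood.
- offcut: Origin: underside centre of the timber offcut (see its middle); axes as there.
- offcut_mid (a point): Middle of the loose timber offcut, 45 mm (its x) by 80 mm (its y) by 44 mm high, about 0.1 kg, lying flat on the bench at first, beyond the fence end of the cramp. It goes between jaw and fence with its 80 mm length along the cramp's y.
- jar: Bystander: closed grey jar, 60 mm in diameter, 85 mm high; origin at its underside.
- hammer: Bystander: hammer lying on the bench.
- tape: Bystander: grey ring-shaped roll, 90 mm in diameter, 35 mm high, lying flat.
There are look-alikes about, which are no part of the job. Of the things that look like the offcut, take the one that is nearest to the robot's base at the start.

How it is judged:
By the outcome, as a careful person would: the job done as asked, in the order asked, and still so for the second after the job is handed in, with the robot touching nothing.
It also fails if it takes over 67 s, if anything falls off the work surface, if the arm or the gripper's body presses on something with over 40 N, if the wrist force passes 120 N, or if a joint passes its speed limit or range.

## Working session

There is one attempt and no reset: what is moved stays moved. The work goes in short steps, Python scripts to look and compute and a tool call to move; the robot and the scene stay as the last step left them, time stands still between calls to the robot, and variables do not carry over. Pictures are saved under pics/ and viewed, and the job is handed in when it is done.

Besides the shell and the picture viewer there is one more tool, called after "Call:" as name(argument=value, ...) on one line, values as JSON. send_rows: Moves the arm, as the interface text tells. Its arguments: {"type":"object","properties":{"deltas":{"type":"array","items":{"type":"object","properties":{"dx":{"type":"number"},"dy":{"type":"number"},"dz":{"type":"number"},"ax":{"type":"number"},"ay":{"type":"number"},"az":{"type":"number"},"fingers":{"type":"number"}}}}},"required":["deltas"]}

```bash
mkdir -p pics
cat > h.py <<'E'
import numpy as np, cv2
from plant import ctrl
from scipy.spatial.transform import Rotation as Ro
def snap(name,fn=None):
    o=ctrl.get_obs(); s=ctrl.snapshot(name)
    im=np.array(s['image'])
    if name=='wrist':
        H=np.array(s['hand_eye']); T=np.eye(4); T[:3,:3]=Ro.from_euler('xyz',o['orientation'],degrees=True).as_matrix(); T[:3,3]=o['tool_pos']
        W=np.linalg.inv(T@H); s['R']=W[:3,:3]; s['t']=W[:3,3]
    s=dict(s); s['R']=np.array(s['R']); s['t']=np.array(s['t'])
    if fn: cv2.imwrite('pics/'+fn,im)
    return s
def K(s): return np.array([[s['fx'],0,s['cx']],[0,s['fy'],s['cy']],[0,0,1.]]), np.array([s['k1'],0,0,0.])
def proj(s,X):
    k,d=K(s); p,_=cv2.projectPoints(np.asarray(X,float).reshape(-1,1,3),cv2.Rodrigues(s['R'])[0],s['t'],k,d); return p[:,0]
def back(s,uv,z):
    k,d=K(s); n=cv2.undistortPoints(np.asarray(uv,float).reshape(-1,1,2),k,d)[:,0]
    r=np.c_[n,np.ones(len(n))]@s['R']; c=-s['R'].T@s['t']
    return c+r*((z-c[2])/r[:,2])[:,None]
E
python3 - <<'E'
from h import *
import pickle
o=ctrl.get_obs(); print(o)
for n in ['side','top','wrist']:
    s=snap(n,n+'0.png'); pickle.dump(s,open(n+'0.pkl','wb')); print(n,s['fx'],s['k1'],-s['R'].T@s['t'])
E
```

```text
{'clock': 0.0, 'joint_pos': array([ 8.68106999e+01,  2.05901877e+01,  6.31659463e-01, -1.96984699e-02,
       -7.01370245e+01, -1.65058996e+01]), 'qvel': array([ 0.02216472,  0.05608373, -0.10068779, -0.11846776,  0.01429884,
       -0.03273153]), 'tau': array([ 1.10813248e-04, -5.82710302e+01,  2.93079096e+01,  6.99776977e+00,
        7.21077886e-03, -1.57907593e-04]), 'tool_pos': array([0.22736904, 0.63505027, 0.25062201]), 'orientation': array([   5.53964866,   89.9026688 , -104.16225946]), 'force': array([ 0.22019517, -0.13968671,  0.30065974]), 'moment': array([-0.01316693, -0.05585431,  0.01361651]), 'opening': 0.08779563951178587}
side 361.0735486406462 -0.013333843244682841 [ 0.38117244 -0.84156208  0.88646597]
top 474.3775471838327 -0.054556931086186415 [ 0.36559064 -0.07214594  1.62002745]
wrist 277.113047820607 -0.03299760277574636 [0.29428407 0.61178609 0.38350078]
```

View pics/top0.png

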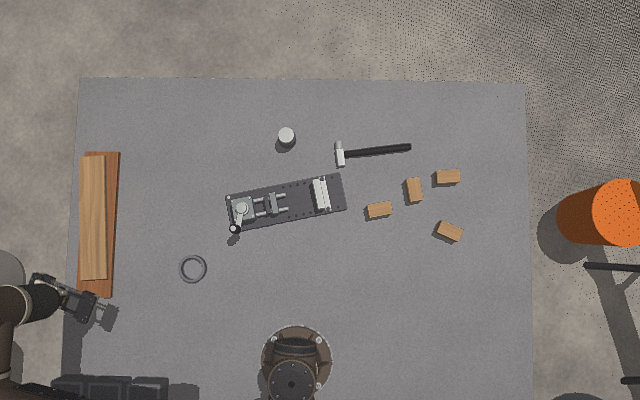

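View pics/side0.png

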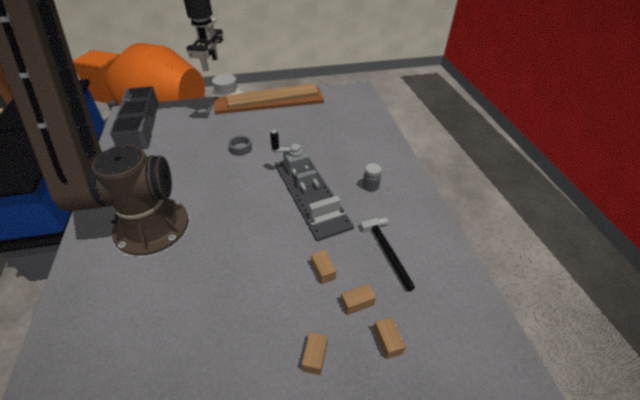

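View pics/wrist0.png

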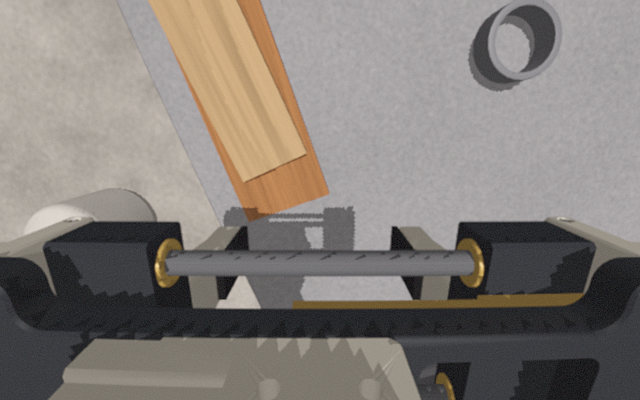

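Run:
```python
from h import *
import pickle
s=pickle.load(open('top0.pkl','rb'))
for uv in [(379,210),(414,190),(447,177),(449,231)]:
    p=back(s,[uv],.044)[0]; print(uv,p.round(3),np.hypot(*p[:2]).round(3))
print(back(s,[(286,135)],.085).round(3), back(s,[(193,268)],.035).round(3), back(s,[(295,365)],.1))
im=s['image']
c=im[110:260,215:475]; cv2.imwrite('pics/top0c.png',cv2.resize(c,None,fx=3,fy=3,interpolation=cv2.INTER_CUBIC))
c=im[165:245,215:355]; cv2.imwrite('pics/top0d.png',cv2.resize(c,None,fx=5.5,fy=5.5,interpolation=cv2.INTER_CUBIC))
```

```text
(379, 210) [ 0.505 -0.271  0.044] 0.573
(414, 190) [ 0.574 -0.388  0.044] 0.693
(447, 177) [ 0.62  -0.501  0.044] 0.797
(449, 231) [ 0.438 -0.505  0.044] 0.668
[[0.746 0.042 0.085]] [[0.304 0.346 0.035]] [[ 0.00937542 -0.00179647  0.1       ]]
```

View pics/top0c.png

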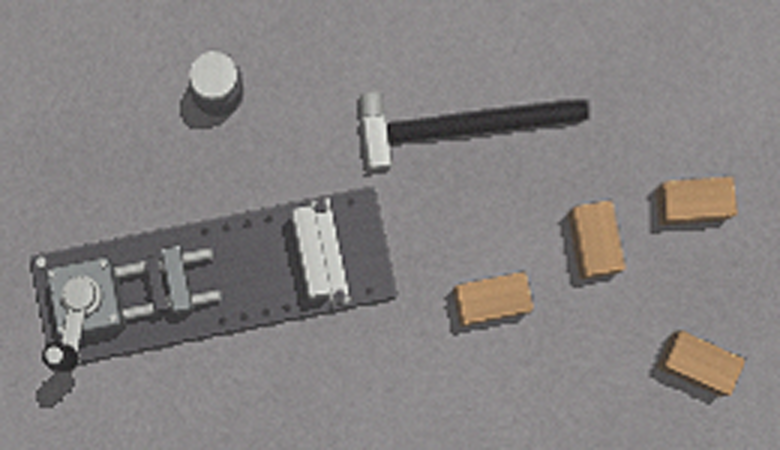

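View pics/top0d.png

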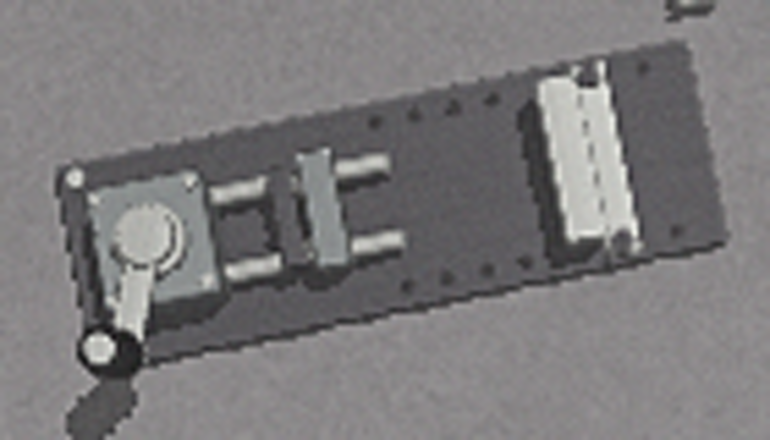

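Run:
```python
from h import *
import pickle
s=pickle.load(open('top0.pkl','rb'))
f=lambda q:np.array(q)/5.5+[215-.4,165-.4]
P=back(s,f([(58,168),(690,42),(728,240)]),.015); print(P.round(4))
d=P[0]-P[1]; print('len',np.linalg.norm(d[:2]),'wid',np.linalg.norm((P[2]-P[1])[:2]))
c=(P[0]+P[2])/2; yaw=np.degrees(np.arctan2(d[1],d[0]))-90; print('c',c,'yaw',yaw)
print('sleeve top',back(s,f([(98,348)]),.17),'axis',back(s,f([(145,232)]),.104))
g=lambda q:np.array(q)/3+[215-.33,110-.33]
B=back(s,g([(455,285),(527,273),(532,300),(463,324)]),.044);print(B.round(4),B.mean(0))
E=B[1]-B[0];print(np.linalg.norm(E),np.degrees(np.arctan2(-E[1],-E[0]))-90)
for n in B: pass
# wrist camera extr
w=pickle.load(open('wrist0.pkl','rb')); print(np.array(w['hand_eye']).round(4), w['cx'],w['cy'],w['fy'])
```

```text
[[ 0.5513  0.2507  0.015 ]
 [ 0.6355 -0.1407  0.015 ]
 [ 0.512  -0.1652  0.015 ]]
len 0.40037431754494757 wid 0.1258970094714439
c [0.53167235 0.04275929 0.015     ] yaw 12.142509292234834
sleeve top [[0.43282055 0.19382517 0.17      ]] axis [[0.50403194 0.18052617 0.104     ]]
[[ 0.5222 -0.2282  0.044 ]
 [ 0.5367 -0.3086  0.044 ]
 [ 0.5066 -0.3141  0.044 ]
 [ 0.4788 -0.2372  0.044 ]] [ 0.51108306 -0.2720107   0.044     ]
0.08166013908142628 10.238804556588889
[[-4.000e-04 -2.622e-01  9.650e-01 -1.328e-01]
 [-5.000e-04 -9.650e-01 -2.622e-01  7.090e-02]
 [ 1.000e+00 -6.000e-04  3.000e-04 -4.000e-04]
 [ 0.000e+00  0.000e+00  0.000e+00  1.000e+00]] 319.00590734123426 197.36544187059397 277.113047820607
```

```bash
cat >> h.py <<'E'
def pose():
    o=ctrl.get_obs(); return np.array(o['tool_pos']), Ro.from_euler('xyz',o['orientation'],degrees=True).as_matrix(), o
def Rdown(yawz):  # tool x down, tool z at world heading yawz deg
    a=np.radians(yawz); z=np.array([np.cos(a),np.sin(a),0]); x=np.array([0,0,-1.]); return np.c_[x,np.cross(z,x),z]
def plan(tp,yawz=None):
    p,R,o=pose(); T=R if yawz is None else Rdown(yawz)
    rv=Ro.from_matrix(R.T@T).as_rotvec(degrees=True)/5
    print('pos',p.round(4),'zhead',np.degrees(np.arctan2(R[1,2],R[0,2])).round(2),'j',np.array(o['joint_pos']).round(1),'F',np.array(o['force']).round(1),'clk',round(o['clock'],2),'open',round(o['opening'],4))
    d=np.array(tp)-p
    print('turn(5deg) ',rv.round(3),' shift after turn mm',(T.T@d*1000).round(1),' tool axes now',(R.T@d*1000).round(1))
E
python3 - <<'E'
from h import *
p,R,o=pose(); print(R.round(3))
plan([.53,.04,.3],12.1); plan([.53,.04,.3],192.1)
E
```

```text
[[-0.     0.941 -0.337]
 [-0.001 -0.337 -0.941]
 [-1.     0.     0.001]]
pos [0.2275 0.6352 0.2508] zhead -109.7 j [ 86.8  20.6   0.6  -0.  -70.1 -16.5] F [ 0.  -0.1  0.1] clk 0.15 open 0.0871
turn(5deg)  [-2.4361e+01  1.0000e-02  1.4000e-02]  shift after turn mm [ -49.2 -645.4  171.1]  tool axes now [-48.5 485.5 458.4]
pos [0.2275 0.6352 0.2508] zhead -109.7 j [ 86.8  20.6   0.6  -0.  -70.1 -16.5] F [ 0.  -0.1  0.1] clk 0.15 open 0.0871
turn(5deg)  [ 1.1639e+01  1.2000e-02 -9.0000e-03]  shift after turn mm [ -49.2  645.4 -171.1]  tool axes now [-48.5 485.5 458.4]
```

Call:
send_rows(deltas=[{"ax":1.94},{"ax":1.94},{"ax":1.94},{"ax":1.94},{"ax":1.94},{"ax":1.94},{"dx":-4,"dy":54,"dz":-14},{"dx":-4,"dy":54,"dz":-14},{"dx":-4,"dy":54,"dz":-14},{"dx":-4,"dy":54,"dz":-14},{"dx":-4,"dy":54,"dz":-14},{"dx":-4,"dy":54,"dz":-14}])

```text
validation failed for argument at $.de...
```

Call:
send_rows(deltas=[{"dx":-4,"dy":54,"dz":-15},{"dx":-4,"dy":54,"dz":-14},{"dx":-4,"dy":54,"dz":-14},{"dx":-4,"dy":54,"dz":-14},{"dx":-4,"dy":54,"dz":-14},{"dx":-4,"dy":50,"dz":-14},{}])

```text
validation failed for argument at $.de...
```

Run:
```python
from h import *
import pickle
plan([.53,.04,.3],192.1)
s=snap('wrist','w1.png'); pickle.dump(s,open('w1.pkl','wb'))
```

```text
pos [0.2275 0.6352 0.2508] zhead -109.7 j [ 86.8  20.6   0.6  -0.  -70.1 -16.5] F [ 0.  -0.1  0.1] clk 0.15 open 0.0871
turn(5deg)  [ 1.1639e+01  1.2000e-02 -9.0000e-03]  shift after turn mm [ -49.2  645.4 -171.1]  tool axes now [-48.5 485.5 458.4]
```

View pics/w1.png

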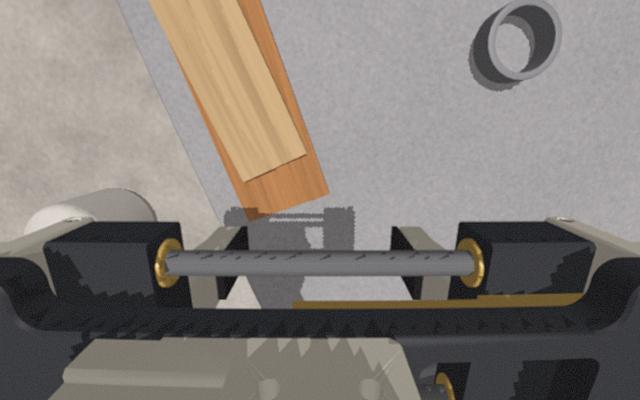

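The call was rejected before anything moved: the clock and pose haven't changed. I'll try one row with every field filled in.

Call:
send_rows(deltas=[{"dx":0,"dy":0,"dz":0,"ax":1.94,"ay":0,"az":0,"fingers":1}])

```text
clock: 0.32
tool_pos: [0.2275, 0.6354, 0.2512]
orientation: [18.1, 90.0, -101.5]
force: [0.3, 0.0, -0.2]
opening: 0.0876
```

Call:
send_rows(deltas=[{"dx":0,"dy":0,"dz":0,"ax":1.94,"ay":0,"az":0,"fingers":1},{"dx":0,"dy":0,"dz":0,"ax":1.94,"ay":0,"az":0,"fingers":1},{"dx":0,"dy":0,"dz":0,"ax":1.94,"ay":0,"az":0,"fingers":1},{"dx":0,"dy":0,"dz":0,"ax":1.94,"ay":0,"az":0,"fingers":1},{"dx":0,"dy":0,"dz":0,"ax":1.94,"ay":0,"az":0,"fingers":1},{"dx":-4,"dy":54,"dz":-14,"ax":0,"ay":0,"az":0,"fingers":1},{"dx":-4,"dy":54,"dz":-14,"ax":0,"ay":0,"az":0,"fingers":1},{"dx":-4,"dy":54,"dz":-14,"ax":0,"ay":0,"az":0,"fingers":1},{"dx":-4,"dy":54,"dz":-14,"ax":0,"ay":0,"az":0,"fingers":1},{"dx":-4,"dy":54,"dz":-14,"ax":0,"ay":0,"az":0,"fingers":1},{"dx":-4,"dy":54,"dz":-14,"ax":0,"ay":0,"az":0,"fingers":1}])

```text
clock: 1.7
tool_pos: [0.378, 0.3346, 0.2758]
orientation: [-130.7, 90.0, 61.4]
force: [1.0, 0.1, 0.9]
opening: 0.0876
```

Call:
send_rows(deltas=[{"dx":-4,"dy":54,"dz":-15,"ax":0,"ay":0,"az":0,"fingers":1},{"dx":-4,"dy":54,"dz":-14,"ax":0,"ay":0,"az":0,"fingers":1},{"dx":-4,"dy":54,"dz":-14,"ax":0,"ay":0,"az":0,"fingers":1},{"dx":-4,"dy":54,"dz":-14,"ax":0,"ay":0,"az":0,"fingers":1},{"dx":-4,"dy":54,"dz":-14,"ax":0,"ay":0,"az":0,"fingers":1},{"dx":-4,"dy":50,"dz":-14,"ax":0,"ay":0,"az":0,"fingers":1},{"dx":0,"dy":0,"dz":0,"ax":0,"ay":0,"az":0,"fingers":1}])

```text
clock: 2.58
tool_pos: [0.5287, 0.0383, 0.2994]
orientation: [44.2, 90.0, -124.0]
force: [-0.6, 0.4, -0.2]
opening: 0.0875
```

Run:
```python
from h import *
import pickle
plan([.53,.04,.3],192.1)
s=snap('wrist','w1.png'); pickle.dump(s,open('w1.pkl','wb'))
```

```text
pos [0.5287 0.0383 0.2994] zhead -168.15 j [ 25.4   5.2 -13.1   0.  -71.7 -13.5] F [-0.6  0.4 -0.2] clk 2.58 open 0.0875
turn(5deg)  [-0.051  0.006 -0.005]  shift after turn mm [-0.6 -1.3 -1.6]  tool axes now [-0.6 -1.3 -1.6]
```

View pics/w1.png

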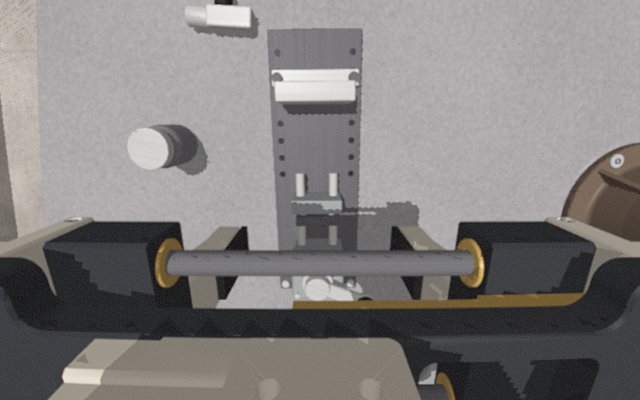

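Run:
```python
from h import *
im=cv2.imread('pics/w1.png')
cv2.imwrite('pics/w1c.png',cv2.resize(im[15:240,225:405],None,fx=3.3,fy=2.65,interpolation=cv2.INTER_CUBIC))
```

```text
(no output)
```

View pics/w1c.png

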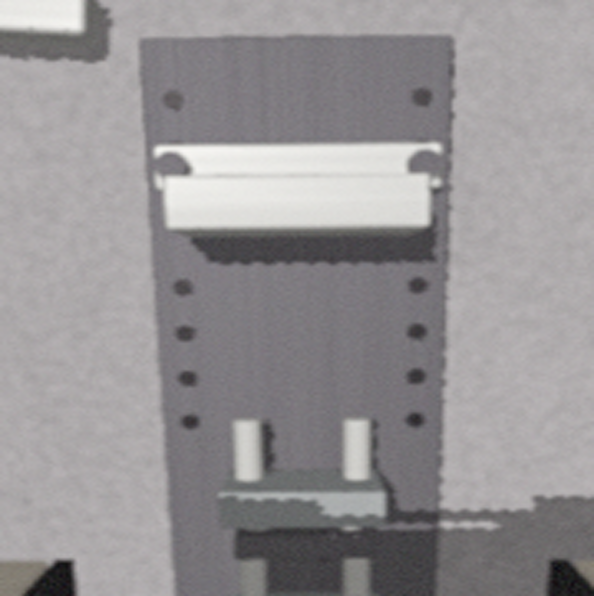

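Run:
```python
from h import *
import pickle
s=pickle.load(open('w1.pkl','rb'))
print(-s['R'].T@s['t'])
f=lambda q:(np.array(q,float)+.5)/[3.3,2.65]+[225-.5,15-.5]
def cf(P,c,yaw):
    a=np.radians(yaw);d=P[:,:2]-c; return np.c_[d@[np.cos(a),np.sin(a)],d@[-np.sin(a),np.cos(a)]].round(4)
C=back(s,f([(140,38),(452,37),(438,500)]),.015); print('corners -y',C.round(4),np.linalg.norm(C[0]-C[1]))
w=C[0]-C[1]; yawx=np.degrees(np.arctan2(w[1],w[0])); print('yaw from width',yawx)
L=back(s,f([(140,38),(160,300),(173,560)]),.015); e=L[-1]-L[0]; print('left edge yaw',np.degrees(np.arctan2(e[1],e[0]))-90)
L=back(s,f([(452,37),(442,400),(437,560)]),.015); e=L[-1]-L[0]; print('right edge yaw',np.degrees(np.arctan2(e[1],e[0]))-90)
H=f([(183,287),(190,421),(417,286),(415,420),(173,100),(422,97)]); Hb=back(s,H,.015)
for i,j in((0,1),(2,3),(4,1),(5,3)): e=Hb[j]-Hb[i]; print('holes yaw',np.degrees(np.arctan2(e[1],e[0]))-90)
yaw=12.1
for i,j in((2,0),(3,1),(5,4)): e=Hb[j]-Hb[i]; print('holes x yaw',np.degrees(np.arctan2(e[1],e[0])))
F=back(s,f([(167,229),(430,229)]),.070); e=F[0]-F[1];print('fence',F.round(4),np.linalg.norm(e),np.degrees(np.arctan2(e[1],e[0])))
F2=back(s,f([(190,238)]),.015);print('fence foot',F2)
m=(C[0]+C[1])/2
a=np.radians(12); 
for y in (11.5,12,12.5):
  a=np.radians(y); c=m[:2]+.2*np.array([-np.sin(a),np.cos(a)]); print(y,'c',c,'fence y',cf(F,c,y),cf(F2,c,y),'jaw top front',cf(back(s,f([(228,470),(380,470)]),.065),c,y),'holes',cf(Hb,c,y).tolist(), 'rod',cf(back(s,f([(248,420),(356,420)]),.04),c,y))
```

```text
[ 0.54358501 -0.030438    0.43219005]
corners -y [[ 0.6376 -0.1367  0.015 ]
 [ 0.5123 -0.1633  0.015 ]
 [ 0.4594  0.0775  0.015 ]] 0.12809162419251366
yaw from width 11.989235212712353
left edge yaw 12.421691708478306
right edge yaw 12.508466368252925
holes yaw 12.285950252447378
holes yaw 12.761247440177556
holes yaw 12.382650012156375
holes yaw 12.398812276437994
holes x yaw 12.098614022029313
holes x yaw 12.1316622008861
holes x yaw 12.581918361192658
fence [[ 0.602  -0.0445  0.07  ]
 [ 0.5051 -0.0648  0.07  ]] 0.099063168416111 11.79789410220647
fence foot [[ 0.6003242  -0.04410767  0.015     ]]
11.5 c [0.5351183  0.04602006] fence y [[ 0.0475 -0.1021]
 [-0.0515 -0.1026]] [[ 0.0459 -0.1013]] jaw top front [[ 0.027   0.0156]
 [-0.0359  0.0153]] holes [[0.0497, -0.0755], [0.0487, -0.0008], [-0.0537, -0.0766], [-0.0553, -0.002], [0.0513, -0.1701], [-0.0526, -0.1721]] rod [[ 0.0201 -0.006 ]
 [-0.0268 -0.0063]]
12 c [0.53340954 0.04566464] fence y [[ 0.0484 -0.1025]
 [-0.0507 -0.1021]] [[ 0.0468 -0.1017]] jaw top front [[ 0.0289  0.0154]
 [-0.034   0.0156]] holes [[0.0508, -0.076], [0.0504, -0.0012], [-0.0526, -0.0761], [-0.0536, -0.0015], [0.0516, -0.1706], [-0.0524, -0.1716]] rod [[ 0.0218 -0.0062]
 [-0.0251 -0.006 ]]
12.5 c [0.53170396 0.04529432] fence y [[ 0.0492 -0.1029]
 [-0.0498 -0.1017]] [[ 0.0476 -0.1021]] jaw top front [[ 0.0308  0.0151]
 [-0.0322  0.0159]] holes [[0.0519, -0.0764], [0.0522, -0.0017], [-0.0515, -0.0757], [-0.0518, -0.001], [0.0518, -0.171], [-0.0521, -0.1712]] rod [[ 0.0235 -0.0064]
 [-0.0234 -0.0058]]
```

Run:
```python
from h import *
plan([.50,-.195,.23])
```

```text
pos [0.5281 0.0397 0.2992] zhead -168.1 j [ 25.5   5.1 -13.2  -0.  -71.7 -13.6] F [ 0.8  0.3 -0.1] clk 2.62 open 0.0875
turn(5deg)  [0. 0. 0.]  shift after turn mm [ 69.3 223.8  75.8]  tool axes now [ 69.3 223.8  75.8]
```

Call:
send_rows(deltas=[{"dx":14,"dy":45,"dz":15,"ax":0,"ay":0,"az":0,"fingers":1},{"dx":14,"dy":45,"dz":15,"ax":0,"ay":0,"az":0,"fingers":1},{"dx":14,"dy":45,"dz":15,"ax":0,"ay":0,"az":0,"fingers":1},{"dx":14,"dy":45,"dz":15,"ax":0,"ay":0,"az":0,"fingers":1},{"dx":14,"dy":44,"dz":15,"ax":0,"ay":0,"az":0,"fingers":1},{"dx":0,"dy":0,"dz":0,"ax":0,"ay":0,"az":0,"fingers":1},{"dx":0,"dy":0,"dz":0,"ax":0,"ay":0,"az":0,"fingers":1}])

```text
clock: 3.5
tool_pos: [0.5015, -0.1927, 0.2297]
orientation: [-137.0, 90.0, 55.1]
force: [0.1, 0.5, 0.7]
opening: 0.0879
```

Run:
```python
from h import *
import pickle
plan([.51,-.272,.10])
s=snap('wrist','w2.png'); pickle.dump(s,open('w2.pkl','wb'))
u,v=proj(s,[[.511,-.272,.044]])[0].astype(int); print(u,v)
```

```text
pos [ 0.5015 -0.1927  0.2297] zhead -167.88 j [ -0.1   8.5 -18.6  -0.  -62.9  12.2] F [0.1 0.5 0.7] clk 3.5 open 0.0879
turn(5deg)  [0. 0. 0.]  shift after turn mm [129.6  79.3   8.4]  tool axes now [129.6  79.3   8.4]
326 113
```

View pics/w2.png

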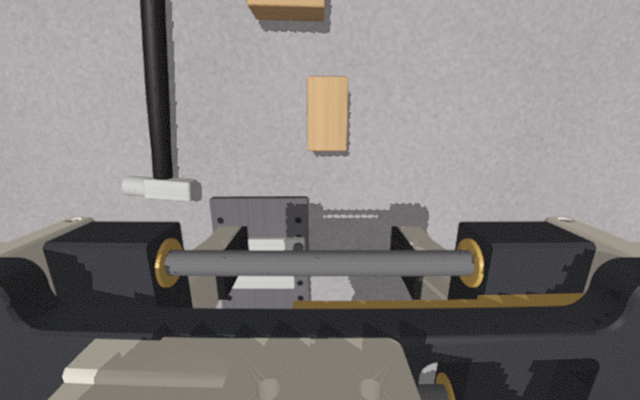

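Run:
```python
from h import *
im=cv2.imread('pics/w2.png')
cv2.imwrite('pics/w2c.png',cv2.resize(im[60:220,205:365],None,fx=3.7,fy=3.7,interpolation=cv2.INTER_CUBIC))
```

```text
(no output)
```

View pics/w2c.png

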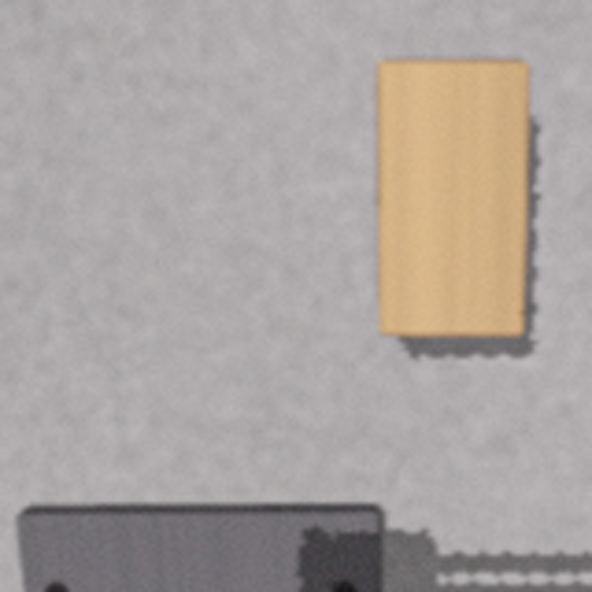

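Run:
```python
from h import *
import pickle
s=pickle.load(open('w2.pkl','rb'))
f=lambda q:(np.array(q,float)+.5)/3.7+[205-.5,60-.5]
B=back(s,f([(380,61),(528,61),(525,334),(381,334)]),.044)
print(B.round(4),B.mean(0).round(4))
for i,j in((0,1),(3,2),(0,3),(1,2)): e=B[j]-B[i]; print(np.linalg.norm(e).round(4),np.degrees(np.arctan2(e[1],e[0])).round(2))
C=back(s,f([(18,511),(382,510)]),.015);e=C[0]-C[1];print(C.round(4),np.linalg.norm(e),np.degrees(np.arctan2(e[1],e[0])))
m=B.mean(0); plan([m[0],m[1],.13]);
```

```text
[[ 0.5391 -0.3058  0.044 ]
 [ 0.4972 -0.3148  0.044 ]
 [ 0.4798 -0.2382  0.044 ]
 [ 0.5231 -0.2289  0.044 ]] [ 0.5098 -0.2719  0.044 ]
0.0428 -167.86
0.0443 -167.89
0.0785 101.73
0.0785 102.84
[[ 0.6369 -0.1387  0.015 ]
 [ 0.5112 -0.166   0.015 ]] 0.12863684097365902 12.262390691740318
pos [ 0.5018 -0.1924  0.2299] zhead -167.83 j [ -0.1   8.5 -18.5  -0.  -62.9  12.2] F [-0.4 -0.3 -0.9] clk 3.55 open 0.0872
turn(5deg)  [0. 0. 0.]  shift after turn mm [99.9 79.4  8.9]  tool axes now [99.9 79.4  8.9]
```

Call:
send_rows(deltas=[{"dx":20,"dy":40,"dz":4.5,"ax":0,"ay":0,"az":0,"fingers":1},{"dx":40,"dy":39.5,"dz":4.5,"ax":0,"ay":0,"az":0,"fingers":1},{"dx":45,"dy":0,"dz":0,"ax":0,"ay":0,"az":0,"fingers":1},{"dx":45,"dy":0,"dz":0,"ax":0,"ay":0,"az":0,"fingers":1},{"dx":30,"dy":0,"dz":0,"ax":0,"ay":0,"az":0,"fingers":1},{"dx":17.5,"dy":0,"dz":0,"ax":0,"ay":0,"az":0,"fingers":1},{"dx":0,"dy":0,"dz":0,"ax":0,"ay":0,"az":0,"fingers":1},{"dx":0,"dy":0,"dz":0,"ax":0,"ay":0,"az":0,"fingers":0},{"dx":0,"dy":0,"dz":0,"ax":0,"ay":0,"az":0,"fingers":0},{"dx":0,"dy":0,"dz":0,"ax":0,"ay":0,"az":0,"fingers":0},{"dx":0,"dy":0,"dz":0,"ax":0,"ay":0,"az":0,"fingers":0}])

```text
clock: 4.92
tool_pos: [0.5095, -0.2732, 0.0325]
orientation: [157.4, 90.0, -10.5]
force: [0.8, 0.1, 0.0]
opening: 0.0533
```

Run:
```python
from h import *
plan([.51,-.272,.16])
s=snap('wrist','w3.png'); snap('side','s3.png')
```

```text
pos [ 0.5095 -0.2732  0.0325] zhead -167.9 j [ -8.8  24.8 -26.    0.  -39.1  20.9] F [0.8 0.1 0. ] clk 4.92 open 0.0533
turn(5deg)  [0. 0. 0.]  shift after turn mm [-127.5   -1.1   -0.9]  tool axes now [-127.5   -1.1   -0.9]
```

View pics/w3.png

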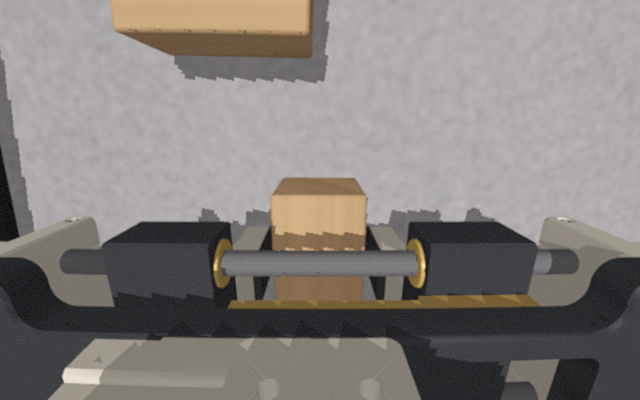

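Call:
send_rows(deltas=[{"dx":0,"dy":0,"dz":0,"ax":0,"ay":0,"az":0,"fingers":0},{"dx":0,"dy":0,"dz":0,"ax":0,"ay":0,"az":0,"fingers":0},{"dx":0,"dy":0,"dz":0,"ax":0,"ay":0,"az":0,"fingers":0}])

```text
clock: 5.4
tool_pos: [0.5093, -0.2732, 0.0323]
orientation: [113.3, 90.0, -54.6]
force: [-2.2, 0.6, 3.8]
opening: 0.0449
```

Run:
```python
from h import *
plan([.51,-.272,.16])
```

```text
pos [ 0.5093 -0.2732  0.0323] zhead -167.89 j [ -8.8  24.8 -26.    0.  -39.1  20.9] F [-2.2  0.6  3.8] clk 5.4 open 0.0449
turn(5deg)  [0. 0. 0.]  shift after turn mm [-127.7   -1.    -0.9]  tool axes now [-127.7   -1.    -0.9]
```

Run:
```python
from h import *
plan([.5437,-.012,.142],192.2)
```

```text
pos [ 0.5093 -0.2732  0.0323] zhead -167.89 j [ -8.8  24.8 -26.    0.  -39.1  20.9] F [-2.2  0.6  3.8] clk 5.4 open 0.0449
turn(5deg)  [-0.019 -0.001 -0.002]  shift after turn mm [-109.7 -248.1  -88.8]  tool axes now [-109.8 -248.2  -88.4]
```

Call:
send_rows(deltas=[{"dx":-20,"dy":0,"dz":0,"ax":0,"ay":0,"az":0,"fingers":0},{"dx":-45,"dy":0,"dz":0,"ax":0,"ay":0,"az":0,"fingers":0},{"dx":-45,"dy":-20,"dz":-8,"ax":0,"ay":0,"az":0,"fingers":0},{"dx":0,"dy":-40,"dz":-14,"ax":0,"ay":0,"az":0,"fingers":0},{"dx":0,"dy":-48,"dz":-17,"ax":0,"ay":0,"az":0,"fingers":0},{"dx":0,"dy":-48,"dz":-17,"ax":0,"ay":0,"az":0,"fingers":0},{"dx":0,"dy":-45,"dz":-16,"ax":0,"ay":0,"az":0,"fingers":0},{"dx":0,"dy":-30,"dz":-11,"ax":0,"ay":0,"az":0,"fingers":0},{"dx":0,"dy":-17,"dz":-5.5,"ax":0,"ay":0,"az":0,"fingers":0},{"dx":0,"dy":0,"dz":0,"ax":0,"ay":0,"az":0,"fingers":0},{"dx":0,"dy":0,"dz":0,"ax":0,"ay":0,"az":0,"fingers":0}])

```text
clock: 6.78
tool_pos: [0.5435, -0.0127, 0.1418]
orientation: [4.5, 90.0, -163.5]
force: [0.5, -0.7, -0.1]
opening: 0.0447
```

Run:
```python
from h import *
import pickle
plan([.5437,-.012,.142],192.2)
s=snap('wrist','w4.png'); pickle.dump(s,open('w4.pkl','wb'))
im=s['image']; cv2.imwrite('pics/w4c.png',cv2.resize(im[0:260,200:440],None,fx=2.3,fy=2.3,interpolation=cv2.INTER_CUBIC))
s=snap('side','s4.png'); im=s['image']; cv2.imwrite('pics/s4c.png',cv2.resize(im[90:260,230:400],None,fx=3.5,fy=3.5,interpolation=cv2.INTER_CUBIC))
```

```text
pos [ 0.5435 -0.0127  0.1418] zhead -167.92 j [ 19.3  14.  -24.4  -0.  -51.7  -7.2] F [ 0.5 -0.7 -0.1] clk 6.78 open 0.0447
turn(5deg)  [-0.024  0.007 -0.001]  shift after turn mm [-0.2 -0.7 -0.3]  tool axes now [-0.2 -0.7 -0.3]
```

View pics/w4c.png

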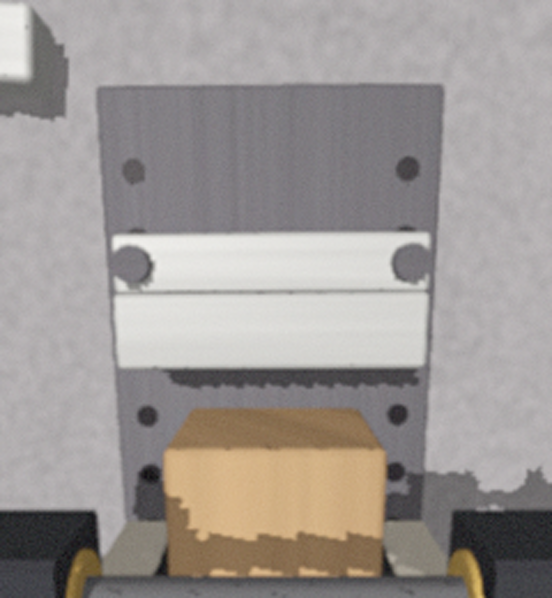

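View pics/s4c.png

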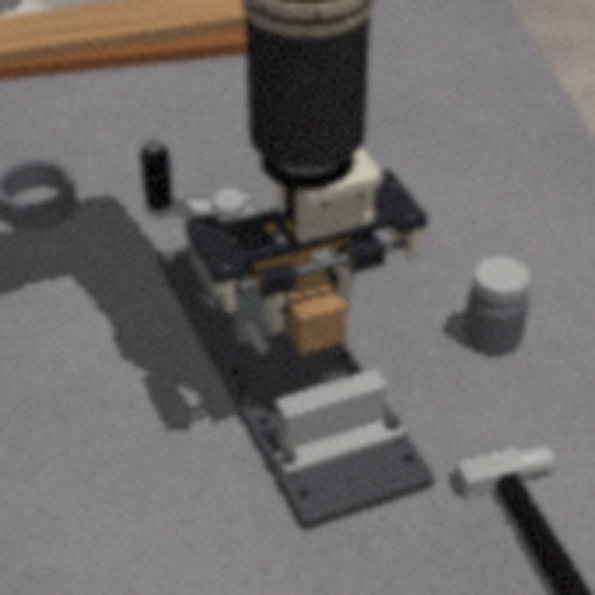

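Run:
```python
from h import *
import pickle
s=pickle.load(open('w4.pkl','rb'))
f=lambda q:(np.array(q,float)+.5)/2.3+[200-.5,-.5]
a=np.radians(12.2)
def cf(P): d=P[:,:2]-[.5316,.044]; return np.c_[d@[np.cos(a),np.sin(a)],d@[-np.sin(a),np.cos(a)]].round(4)
print('fence top',cf(back(s,f([(118,367),(426,366)]),.07)),'z.055', cf(back(s,f([(118,367),(426,366)]),.055)))
print('offcut top',cf(back(s,f([(165,448),(384,446)]),.1535)),'bottom',cf(back(s,f([(192,409),(357,409)]),.1095)))
print('corners',cf(back(s,f([(98,86),(443,86)]),.015)))
p,R,o=pose();print('tcp',cf(p[None]), 'cam',-s['R'].T@s['t'], cf((-s['R'].T@s['t'])[None]))
```

```text
fence top [[ 0.0503 -0.1021]
 [-0.0487 -0.1022]] z.055 [[ 0.054  -0.1002]
 [-0.0523 -0.1003]]
offcut top [[ 0.0215 -0.0969]
 [-0.0215 -0.0972]] bottom [[ 0.0217 -0.0961]
 [-0.0217 -0.0959]]
corners [[ 0.0649 -0.1991]
 [-0.0625 -0.1987]]
tcp [[-0.0003 -0.0583]] cam [ 0.55873983 -0.08150897  0.27462065] [[ 0.     -0.1284]]
```

Call:
send_rows(deltas=[{"dx":30,"dy":0,"dz":0,"ax":0,"ay":0,"az":0,"fingers":0},{"dx":35,"dy":0,"dz":0,"ax":0,"ay":0,"az":0,"fingers":0},{"dx":20,"dy":0,"dz":0,"ax":0,"ay":0,"az":0,"fingers":0},{"dx":7,"dy":0,"dz":0,"ax":0,"ay":0,"az":0,"fingers":0},{"dx":0,"dy":0,"dz":0,"ax":0,"ay":0,"az":0,"fingers":0},{"dx":1,"dy":0,"dz":0,"ax":0,"ay":0,"az":0,"fingers":0}])

```text
clock: 7.62
tool_pos: [0.5446, -0.0121, 0.05]
orientation: [-178.0, 89.9, 14.1]
force: [-0.2, 0.0, -0.2]
opening: 0.0449
```

Call:
send_rows(deltas=[{"dx":0.5,"dy":2,"dz":0,"ax":0,"ay":0,"az":0,"fingers":0},{"dx":0,"dy":1.5,"dz":0,"ax":0,"ay":0,"az":0,"fingers":0}])

```text
clock: 7.88
tool_pos: [0.5448, -0.0156, 0.0491]
orientation: [-174.5, 89.9, 17.6]
force: [-0.8, -0.2, -0.8]
opening: 0.0449
```

Call:
send_rows(deltas=[{"dx":1,"dy":1,"dz":0,"ax":0,"ay":0,"az":0,"fingers":0},{"dx":0.5,"dy":0,"dz":0,"ax":0,"ay":0,"az":0,"fingers":0}])

```text
clock: 8.12
tool_pos: [0.5448, -0.0166, 0.0472]
orientation: [113.5, 90.0, -54.4]
force: [-2.5, -0.3, 6.5]
opening: 0.0448
```

Call:
send_rows(deltas=[{"dx":0,"dy":1,"dz":0,"ax":0,"ay":0,"az":0,"fingers":0},{"dx":0,"dy":0,"dz":0,"ax":0,"ay":0,"az":0,"fingers":0}])

```text
clock: 8.38
tool_pos: [0.5451, -0.017, 0.0473]
orientation: [-137.7, 90.0, 54.4]
force: [-2.6, 5.3, 3.9]
opening: 0.0447
```

Call:
send_rows(deltas=[{"dx":0,"dy":0.7,"dz":0,"ax":0,"ay":0,"az":0,"fingers":0},{"dx":0,"dy":0,"dz":0,"ax":0,"ay":0,"az":0,"fingers":0}])

```text
clock: 8.62
tool_pos: [0.5451, -0.0171, 0.0473]
orientation: [-115.5, 89.9, 76.6]
force: [-4.2, 9.0, 5.3]
opening: 0.0451
```

Run:
```python
from h import *
import pickle
plan([.5437,-.012,.142],192.2)
s=snap('wrist','w5.png'); im=s['image']; cv2.imwrite('pics/w5c.png',cv2.resize(im[0:260,200:440],None,fx=2.3,fy=2.3,interpolation=cv2.INTER_CUBIC))
```

```text
pos [ 0.5451 -0.0171  0.0473] zhead -167.88 j [ 18.8  21.2 -29.6  -0.1 -39.2  -6.6] F [-4.2  9.   5.3] clk 8.62 open 0.0451
turn(5deg)  [-0.016 -0.005  0.011]  shift after turn mm [-94.7  -5.3   0.2]  tool axes now [-94.7  -5.4   0.2]
```

View pics/w5c.png

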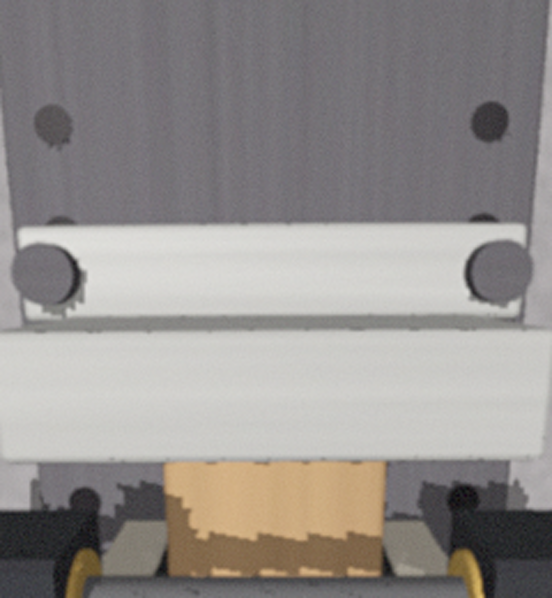

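Call:
send_rows(deltas=[{"dx":-0.3,"dy":-1.5,"dz":0,"ax":0,"ay":0,"az":0,"fingers":0},{"dx":0,"dy":0,"dz":0,"ax":0,"ay":0,"az":0,"fingers":1},{"dx":0,"dy":0,"dz":0,"ax":0,"ay":0,"az":0,"fingers":1},{"dx":0,"dy":0,"dz":0,"ax":0,"ay":0,"az":0,"fingers":1},{"dx":0,"dy":0,"dz":0,"ax":0,"ay":0,"az":0,"fingers":1},{"dx":0,"dy":0,"dz":0,"ax":0,"ay":0,"az":0,"fingers":1}])

```text
clock: 9.43
tool_pos: [0.5448, -0.0168, 0.0474]
orientation: [75.4, 90.0, -92.5]
force: [-0.4, -0.1, -0.7]
opening: 0.0859
```

Run:
```python
from h import *
plan([.416,.272,.28])
```

```text
pos [ 0.5448 -0.0168  0.0474] zhead -167.9 j [ 18.8  21.2 -29.6   0.  -39.2  -6.7] F [-0.4 -0.1 -0.7] clk 9.43 open 0.0859
turn(5deg)  [0. 0. 0.]  shift after turn mm [-232.7 -309.3   65.4]  tool axes now [-232.7 -309.3   65.4]
```

Call:
send_rows(deltas=[{"dx":-15,"dy":0,"dz":0,"ax":0,"ay":0,"az":0,"fingers":1},{"dx":-45,"dy":0,"dz":0,"ax":0,"ay":0,"az":0,"fingers":1},{"dx":-58,"dy":0,"dz":0,"ax":0,"ay":0,"az":0,"fingers":1},{"dx":-58,"dy":0,"dz":0,"ax":0,"ay":0,"az":0,"fingers":1},{"dx":-56,"dy":0,"dz":0,"ax":0,"ay":0,"az":0,"fingers":1},{"dx":0,"dy":-52,"dz":11,"ax":0,"ay":0,"az":0,"fingers":1},{"dx":0,"dy":-52,"dz":11,"ax":0,"ay":0,"az":0,"fingers":1},{"dx":0,"dy":-52,"dz":11,"ax":0,"ay":0,"az":0,"fingers":1},{"dx":0,"dy":-52,"dz":11,"ax":0,"ay":0,"az":0,"fingers":1},{"dx":0,"dy":-52,"dz":11,"ax":0,"ay":0,"az":0,"fingers":1},{"dx":0,"dy":-49,"dz":11,"ax":0,"ay":0,"az":0,"fingers":1},{"dx":0,"dy":0,"dz":0,"ax":0,"ay":0,"az":0,"fingers":1}])

```text
clock: 10.92
tool_pos: [0.4142, 0.2739, 0.2805]
orientation: [-134.8, 89.9, 57.5]
force: [0.4, -0.5, 0.7]
opening: 0.0877
```

Run:
```python
from h import *
import pickle
plan([.433,.194,.25],282.2)
s=snap('wrist','w6.png'); pickle.dump(s,open('w6.pkl','wb'))
s=snap('side','s6.png'); im=s['image']; cv2.imwrite('pics/s6c.png',cv2.resize(im[110:250,230:400],None,fx=3.5,fy=3.5,interpolation=cv2.INTER_CUBIC))
```

```text
pos [0.4142 0.2739 0.2805] zhead -167.67 j [ 56.2   2.4 -18.7  -0.  -68.9 -43.9] F [ 0.4 -0.5  0.7] clk 10.93 open 0.0877
turn(5deg)  [-1.7973e+01 -1.7000e-02  0.0000e+00]  shift after turn mm [30.5  1.5 82.1]  tool axes now [30.4 82.1 -1.2]
```

View pics/w6.png

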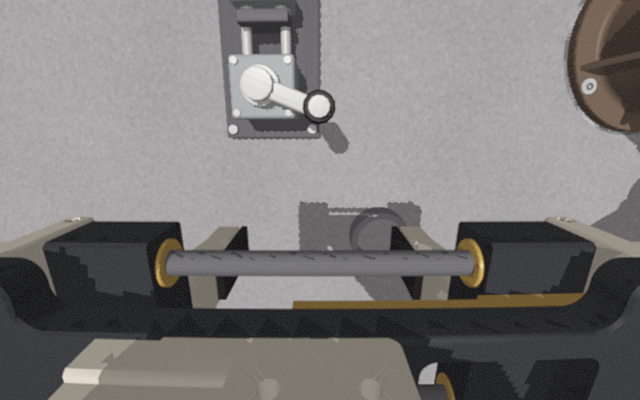

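View pics/s6c.png

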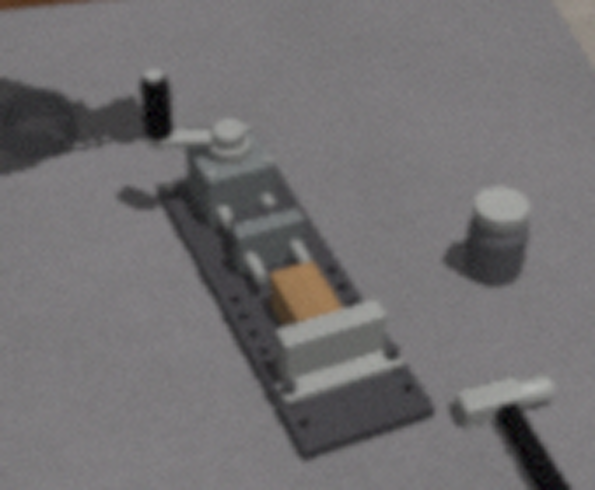

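Run:
```python
from h import *
im=cv2.imread('pics/w6.png')
cv2.imwrite('pics/w6c.png',cv2.resize(im[40:160,210:360],None,fx=4.5,fy=4.5,interpolation=cv2.INTER_CUBIC))
```

```text
(no output)
```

View pics/w6c.png

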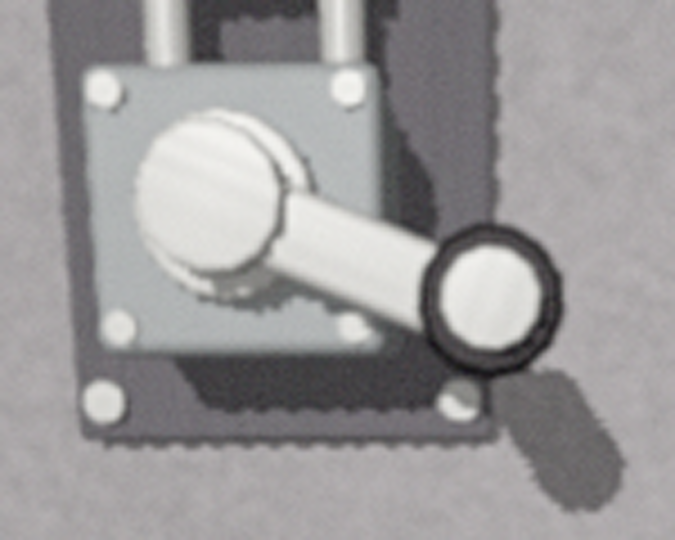

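Run:
```python
from h import *
import pickle
s=pickle.load(open('w6.pkl','rb'))
f=lambda q:(np.array(q,float)+.5)/4.5+[210-.5,40-.5]
a=np.radians(12.2)
def cf(P): d=P[:,:2]-[.5316,.044]; return np.c_[d@[np.cos(a),np.sin(a)],d@[-np.sin(a),np.cos(a)]].round(4)
S=back(s,f([(491,298)]),.170); print('sleeve',S.round(4),cf(S))
for z in(.1,.11,.12): H=back(s,f([(208,195)]),z); print('hub',z,H.round(4),cf(H))
G=back(s,f([(85,65),(378,65),(383,350),(100,352)]),.08); print(cf(G),cf(G).mean(0))
B=back(s,f([(80,435),(495,440)]),.015); print('bed +y corners',cf(B))
E=B[0]-B[1];print(np.degrees(np.arctan2(E[1],E[0])))
```

```text
sleeve [[0.4329 0.1924 0.17  ]] [[-0.0651  0.1659]]
hub 0.1 [[0.504 0.18  0.1  ]] [[0.0018 0.1388]]
hub 0.11 [[0.5016 0.1808 0.11  ]] [[-0.0004  0.1401]]
hub 0.12 [[0.4992 0.1816 0.12  ]] [[-0.0025  0.1413]]
[[ 0.0349  0.1059]
 [-0.0372  0.1063]
 [-0.0371  0.1738]
 [ 0.0361  0.1742]] [-0.000825  0.14005 ]
bed +y corners [[ 0.0642  0.1984]
 [-0.0661  0.2   ]]
11.495080874498854
```

Run:
```python
from h import *
plan([.4329,.1924,.25],282.2)
```

```text
pos [0.4151 0.2718 0.2802] zhead -167.81 j [ 56.    2.4 -18.7   0.  -68.9 -43.8] F [ 0.1 -1.1 -1.3] clk 11.03 open 0.0877
turn(5deg)  [-1.8001e+01 -8.0000e-03 -1.0000e-03]  shift after turn mm [30.2  0.6 81.3]  tool axes now [30.1 81.3 -0.6]
```

Call:
send_rows(deltas=[{"dx":0,"dy":0,"dz":0,"ax":-2,"ay":0,"az":0,"fingers":1},{"dx":0,"dy":0,"dz":0,"ax":-2,"ay":0,"az":0,"fingers":1},{"dx":0,"dy":0,"dz":0,"ax":-2,"ay":0,"az":0,"fingers":1},{"dx":0,"dy":0,"dz":0,"ax":-2,"ay":0,"az":0,"fingers":1},{"dx":0,"dy":0,"dz":0,"ax":-2,"ay":0,"az":0,"fingers":1},{"dx":0,"dy":0,"dz":0,"ax":-2,"ay":0,"az":0,"fingers":1},{"dx":0,"dy":0,"dz":0,"ax":-2,"ay":0,"az":0,"fingers":1},{"dx":0,"dy":0,"dz":0,"ax":-2,"ay":0,"az":0,"fingers":1},{"dx":0,"dy":0,"dz":0,"ax":-2,"ay":0,"az":0,"fingers":1},{"dx":15,"dy":0,"dz":41,"ax":0,"ay":0,"az":0,"fingers":1},{"dx":15,"dy":0,"dz":41,"ax":0,"ay":0,"az":0,"fingers":1},{"dx":0,"dy":0,"dz":0,"ax":0,"ay":0,"az":0,"fingers":1}])

```text
clock: 12.52
tool_pos: [0.4325, 0.1877, 0.2488]
orientation: [-61.7, 89.9, -139.8]
force: [0.2, 0.6, 0.2]
opening: 0.0876
```

Run:
```python
from h import *
plan([.4329,.1924,.156],282.2)
```

```text
pos [0.4325 0.1877 0.2488] zhead -78.15 j [ 47.5   1.2 -24.2  -0.  -64.8  54.4] F [0.2 0.6 0.2] clk 12.53 open 0.0876
turn(5deg)  [-0.07   0.01   0.018]  shift after turn mm [92.8  1.4 -4.5]  tool axes now [92.8  1.5 -4.6]
```

Call:
send_rows(deltas=[{"dx":20,"dy":0,"dz":0,"ax":0,"ay":0,"az":0,"fingers":1},{"dx":0,"dy":0,"dz":0,"ax":0,"ay":0,"az":0,"fingers":1}])

```text
clock: 12.78
tool_pos: [0.4324, 0.1904, 0.2289]
orientation: [-60.9, 89.9, -138.9]
force: [-0.5, -0.1, -0.1]
opening: 0.0874
```

Run:
```python
from h import *
plan([.4329,.1924,.156],282.2)
```

```text
pos [0.4324 0.1904 0.2289] zhead -77.98 j [ 47.7   2.2 -25.8  -0.  -62.1  54.3] F [-0.5 -0.1 -0.1] clk 12.78 open 0.0874
turn(5deg)  [-0.036  0.01   0.018]  shift after turn mm [72.9  0.9 -1.9]  tool axes now [72.9  1.  -2. ]
```

Descend around the sleeve and close.

Call:
send_rows(deltas=[{"dx":30,"dy":1,"dz":-1.5,"ax":0,"ay":0,"az":0,"fingers":1},{"dx":30,"dy":0,"dz":0,"ax":0,"ay":0,"az":0,"fingers":1},{"dx":13,"dy":0,"dz":0,"ax":0,"ay":0,"az":0,"fingers":1},{"dx":0,"dy":0,"dz":0,"ax":0,"ay":0,"az":0,"fingers":1},{"dx":0,"dy":0,"dz":0,"ax":0,"ay":0,"az":0,"fingers":0},{"dx":0,"dy":0,"dz":0,"ax":0,"ay":0,"az":0,"fingers":0},{"dx":0,"dy":0,"dz":0,"ax":0,"ay":0,"az":0,"fingers":0},{"dx":0,"dy":0,"dz":0,"ax":0,"ay":0,"az":0,"fingers":0},{"dx":0,"dy":0,"dz":0,"ax":0,"ay":0,"az":0,"fingers":0},{"dx":0,"dy":0,"dz":0,"ax":0,"ay":0,"az":0,"fingers":0}])

```text
clock: 14.02
tool_pos: [0.4333, 0.1931, 0.1563]
orientation: [-45.1, 90.0, -123.0]
force: [0.8, -0.9, 0.6]
opening: 0.0332
```

Call:
send_rows(deltas=[{"dx":0,"dy":0,"dz":0,"ax":0,"ay":0,"az":0,"fingers":0},{"dx":0,"dy":0,"dz":0,"ax":0,"ay":0,"az":0,"fingers":0},{"dx":0,"dy":0,"dz":0,"ax":0,"ay":0,"az":0,"fingers":0}])

```text
clock: 14.4
tool_pos: [0.4334, 0.1928, 0.1564]
orientation: [-21.5, 90.0, -99.4]
force: [1.3, -3.7, 1.8]
opening: 0.0282
```

Run:
```python
from h import *
plan([.4329,.1924,.156],282.2)
s=snap('wrist','w7.png')
```

```text
pos [0.4334 0.1928 0.1564] zhead -77.9 j [ 47.9   6.7 -31.6   0.  -51.8  54.2] F [ 1.3 -3.7  1.8] clk 14.4 open 0.0282
turn(5deg)  [-0.02   0.005  0.002]  shift after turn mm [ 0.4 -0.5  0.3]  tool axes now [ 0.4 -0.5  0.3]
```

View pics/w7.png

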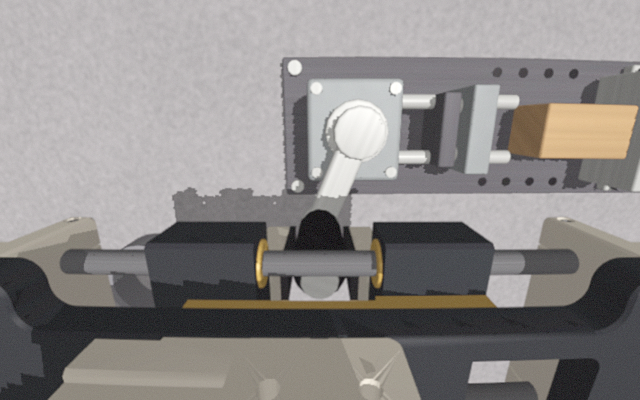

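```bash
cat > circ.py <<'E'
import numpy as np,sys
def tab(t0,step,n,r=70.):
    t=np.radians(t0+step*np.arange(n+1)); y=-r*np.cos(t); z=-r*np.sin(t)
    yr=np.round(y,1); zr=np.round(z,1)
    for i in range(n): print(round(t0+step*(i+1),1), round(yr[i+1]-yr[i],1), round(zr[i+1]-zr[i],1))
tab(float(sys.argv[1]),float(sys.argv[2]),int(sys.argv[3]))
E
python3 circ.py 22 10 36
```

```text
32.0 5.5 -10.9
42.0 7.4 -9.7
52.0 8.9 -8.4
62.0 10.2 -6.6
72.0 11.3 -4.8
82.0 11.9 -2.7
92.0 12.1 -0.7
102.0 12.2 1.5
112.0 11.6 3.6
122.0 10.9 5.5
132.0 9.7 7.4
142.0 8.4 8.9
152.0 6.6 10.2
162.0 4.8 11.3
172.0 2.7 11.9
182.0 0.7 12.1
192.0 -1.5 12.2
202.0 -3.6 11.6
212.0 -5.5 10.9
222.0 -7.4 9.7
232.0 -8.9 8.4
242.0 -10.2 6.6
252.0 -11.3 4.8
262.0 -11.9 2.7
272.0 -12.1 0.7
282.0 -12.2 -1.5
292.0 -11.6 -3.6
302.0 -10.9 -5.5
312.0 -9.7 -7.4
322.0 -8.4 -8.9
332.0 -6.6 -10.2
342.0 -4.8 -11.3
352.0 -2.7 -11.9
362.0 -0.7 -12.1
372.0 1.5 -12.2
382.0 3.6 -11.6
```

First a short stretch (22° to 62°) to check the grip and the forces.

Call:
send_rows(deltas=[{"dx":0,"dy":5.5,"dz":-10.9,"ax":0,"ay":0,"az":0,"fingers":0},{"dx":0,"dy":7.4,"dz":-9.7,"ax":0,"ay":0,"az":0,"fingers":0},{"dx":0,"dy":8.9,"dz":-8.4,"ax":0,"ay":0,"az":0,"fingers":0},{"dx":0,"dy":10.2,"dz":-6.6,"ax":0,"ay":0,"az":0,"fingers":0}])

```text
clock: 14.95
tool_pos: [0.4557, 0.2332, 0.1562]
orientation: [-59.5, 89.7, -137.4]
force: [-7.2, -6.9, 8.5]
opening: 0.0287
```

```bash
cat > th.py <<'E'
from h import *
import json,os
p,R,o=pose(); a=np.radians(12.2); d=p[:2]-[.5020,.1808]; x=d@[np.cos(a),np.sin(a)]; y=d@[-np.sin(a),np.cos(a)]
t=np.arctan2(y,-x); u=np.array([np.cos(a),np.sin(a)]);v=np.array([-np.sin(a),np.cos(a)])
F=np.array(o['force']); fx,fy=F[:2]@u,F[:2]@v
print('theta',np.degrees(t).round(1),'r mm',(1e3*np.hypot(x,y)).round(1),'tang F',(fx*np.sin(t)+fy*np.cos(t)).round(1),'radial F out',(-fx*np.cos(t)+fy*np.sin(t)).round(1),'Fz',F[2].round(1),'z',p[2].round(4),'head',np.degrees(np.arctan2(R[1,2],R[0,2])).round(2),'tilt',(R[2,0]).round(4),'open',round(o['opening'],4),'clk',round(o['clock'],2),'j6',o['joint_pos'][5].round(1))
E
python3 th.py
```

```text
theta 60.7 r mm 69.9 tang F -10.0 radial F out -0.5 Fz 8.5 z 0.1562 head -77.92 tilt -1.0 open 0.0287 clk 14.95 j6 53.0
```

Call:
send_rows(deltas=[{"dx":0,"dy":11.3,"dz":-4.8,"ax":0,"ay":0,"az":0,"fingers":0},{"dx":0,"dy":11.9,"dz":-2.7,"ax":0,"ay":0,"az":0,"fingers":0},{"dx":0,"dy":12.1,"dz":-0.7,"ax":0,"ay":0,"az":0,"fingers":0},{"dx":0,"dy":12.2,"dz":1.5,"ax":0,"ay":0,"az":0,"fingers":0},{"dx":0,"dy":11.6,"dz":3.6,"ax":0,"ay":0,"az":0,"fingers":0},{"dx":0,"dy":10.9,"dz":5.5,"ax":0,"ay":0,"az":0,"fingers":0}])

```text
clock: 15.7
tool_pos: [0.5248, 0.2474, 0.1563]
orientation: [-107.4, 89.8, 174.7]
force: [-9.7, 0.7, 8.6]
opening: 0.0286
```

```bash
python3 th.py
```

```text
theta 121.1 r mm 70.4 tang F -9.3 radial F out -2.5 Fz 8.6 z 0.1563 head -77.9 tilt -1.0 open 0.0286 clk 15.7 j6 57.7
```

Call:
send_rows(deltas=[{"dx":0,"dy":9.7,"dz":7.4,"ax":0,"ay":0,"az":0,"fingers":0},{"dx":0,"dy":8.4,"dz":8.9,"ax":0,"ay":0,"az":0,"fingers":0},{"dx":0,"dy":6.6,"dz":10.2,"ax":0,"ay":0,"az":0,"fingers":0},{"dx":0,"dy":4.8,"dz":11.3,"ax":0,"ay":0,"az":0,"fingers":0},{"dx":0,"dy":2.7,"dz":11.9,"ax":0,"ay":0,"az":0,"fingers":0},{"dx":0,"dy":0.7,"dz":12.1,"ax":0,"ay":0,"az":0,"fingers":0},{"dx":0,"dy":-1.5,"dz":12.2,"ax":0,"ay":0,"az":0,"fingers":0},{"dx":0,"dy":-3.6,"dz":11.6,"ax":0,"ay":0,"az":0,"fingers":0},{"dx":0,"dy":-5.5,"dz":10.9,"ax":0,"ay":0,"az":0,"fingers":0},{"dx":0,"dy":-7.4,"dz":9.7,"ax":0,"ay":0,"az":0,"fingers":0}])

```text
clock: 16.95
tool_pos: [0.5647, 0.1489, 0.1565]
orientation: [126.2, 89.7, 48.3]
force: [3.3, 8.4, -3.7]
opening: 0.0286
```

```bash
python3 th.py; python3 -c "
from h import *
snap('wrist','w8.png')"
```

```text
theta -140.8 r mm 70.3 tang F -9.0 radial F out -0.9 Fz -3.7 z 0.1565 head -77.86 tilt -1.0 open 0.0286 clk 16.95 j6 68.3
```

View pics/w8.png

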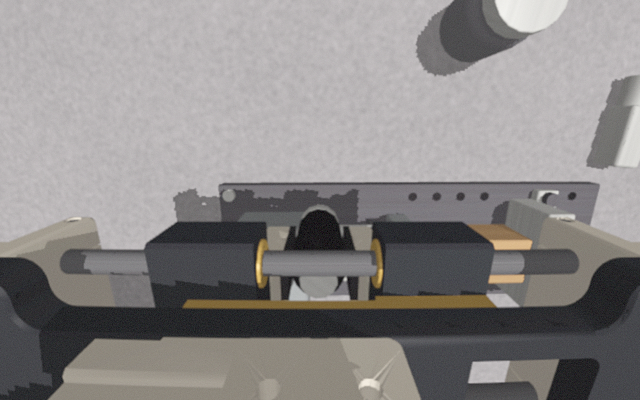

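Still gripped on the sleeve, with about 9 N along the circle, as expected unclamped. I'll go on from 222° to 342°.

Call:
send_rows(deltas=[{"dx":0,"dy":-8.9,"dz":8.4,"ax":0,"ay":0,"az":0,"fingers":0},{"dx":0,"dy":-10.2,"dz":6.6,"ax":0,"ay":0,"az":0,"fingers":0},{"dx":0,"dy":-11.3,"dz":4.8,"ax":0,"ay":0,"az":0,"fingers":0},{"dx":0,"dy":-11.9,"dz":2.7,"ax":0,"ay":0,"az":0,"fingers":0},{"dx":0,"dy":-12.1,"dz":0.7,"ax":0,"ay":0,"az":0,"fingers":0},{"dx":0,"dy":-12.2,"dz":-1.5,"ax":0,"ay":0,"az":0,"fingers":0},{"dx":0,"dy":-11.6,"dz":-3.6,"ax":0,"ay":0,"az":0,"fingers":0},{"dx":0,"dy":-10.9,"dz":-5.5,"ax":0,"ay":0,"az":0,"fingers":0},{"dx":0,"dy":-9.7,"dz":-7.4,"ax":0,"ay":0,"az":0,"fingers":0},{"dx":0,"dy":-8.4,"dz":-8.9,"ax":0,"ay":0,"az":0,"fingers":0},{"dx":0,"dy":-6.6,"dz":-10.2,"ax":0,"ay":0,"az":0,"fingers":0},{"dx":0,"dy":-4.8,"dz":-11.3,"ax":0,"ay":0,"az":0,"fingers":0}])

```text
clock: 18.5
tool_pos: [0.442, 0.1454, 0.1564]
orientation: [11.8, 89.9, -66.1]
force: [7.9, -5.6, -3.7]
opening: 0.0282
```

```bash
python3 th.py
```

```text
theta -18.3 r mm 69.7 tang F -8.8 radial F out -4.0 Fz -3.7 z 0.1564 head -77.89 tilt -1.0 open 0.0282 clk 18.5 j6 59.4
```

Call:
send_rows(deltas=[{"dx":0,"dy":-2.7,"dz":-11.9,"ax":0,"ay":0,"az":0,"fingers":0},{"dx":0,"dy":-0.7,"dz":-12.1,"ax":0,"ay":0,"az":0,"fingers":0},{"dx":0,"dy":1.5,"dz":-12.2,"ax":0,"ay":0,"az":0,"fingers":0},{"dx":0,"dy":3.6,"dz":-11.6,"ax":0,"ay":0,"az":0,"fingers":0},{"dx":0,"dy":5.5,"dz":-10.9,"ax":0,"ay":0,"az":0,"fingers":0},{"dx":0,"dy":7.4,"dz":-9.7,"ax":0,"ay":0,"az":0,"fingers":0},{"dx":0,"dy":8.9,"dz":-8.4,"ax":0,"ay":0,"az":0,"fingers":0},{"dx":0,"dy":10.2,"dz":-6.6,"ax":0,"ay":0,"az":0,"fingers":0},{"dx":0,"dy":11.3,"dz":-4.8,"ax":0,"ay":0,"az":0,"fingers":0},{"dx":0,"dy":11.9,"dz":-2.7,"ax":0,"ay":0,"az":0,"fingers":0},{"dx":0,"dy":12.1,"dz":-0.7,"ax":0,"ay":0,"az":0,"fingers":0}])

```text
clock: 19.88
tool_pos: [0.4884, 0.2496, 0.1563]
orientation: [-78.9, 89.8, -156.8]
force: [-9.9, -2.9, 8.2]
opening: 0.0285
```

```bash
python3 th.py; python3 circ.py 92 5 20; python3 -c "
from h import *
snap('side','s9.png'); im=cv2.imread('pics/s9.png'); cv2.imwrite('pics/s9c.png',cv2.resize(im[110:250,230:400],None,fx=3.5,fy=3.5,interpolation=cv2.INTER_CUBIC))"
```

```text
theta 91.0 r mm 70.1 tang F -10.3 radial F out -1.0 Fz 8.2 z 0.1563 head -77.91 tilt -1.0 open 0.0285 clk 19.88 j6 54.7
97.0 6.1 0.5
102.0 6.1 1.0
107.0 5.9 1.6
112.0 5.7 2.0
117.0 5.6 2.5
122.0 5.3 3.0
127.0 5.0 3.5
132.0 4.7 3.9
137.0 4.4 4.3
142.0 4.0 4.6
147.0 3.5 5.0
152.0 3.1 5.2
157.0 2.6 5.5
162.0 2.2 5.8
167.0 1.6 5.9
172.0 1.1 6.0
177.0 0.6 6.0
182.0 0.1 6.1
187.0 -0.5 6.1
192.0 -1.0 6.1
```

View pics/s9c.png

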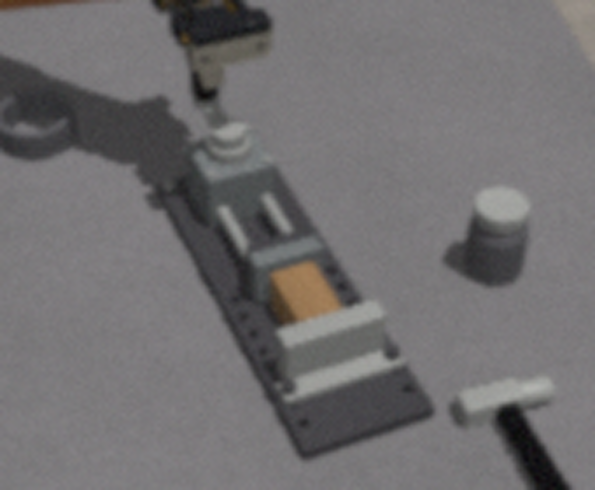

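Call:
send_rows(deltas=[{"dx":0,"dy":6.1,"dz":0.5,"ax":0,"ay":0,"az":0,"fingers":0},{"dx":0,"dy":6.1,"dz":1,"ax":0,"ay":0,"az":0,"fingers":0},{"dx":0,"dy":5.9,"dz":1.6,"ax":0,"ay":0,"az":0,"fingers":0},{"dx":0,"dy":5.7,"dz":2,"ax":0,"ay":0,"az":0,"fingers":0}])

```text
clock: 20.42
tool_pos: [0.5128, 0.2502, 0.1563]
orientation: [-98.7, 89.8, -176.6]
force: [-10.1, 1.6, 8.4]
opening: 0.0284
```

```bash
python3 th.py
```

```text
theta 111.0 r mm 70.2 tang F -10.2 radial F out 0.0 Fz 8.4 z 0.1563 head -77.91 tilt -1.0 open 0.0284 clk 20.43 j6 56.6
```

Call:
send_rows(deltas=[{"dx":0,"dy":5.6,"dz":2.5,"ax":0,"ay":0,"az":0,"fingers":0}])

```text
clock: 20.55
tool_pos: [0.5188, 0.249, 0.1563]
orientation: [-102.4, 89.8, 179.7]
force: [-9.5, 2.8, 7.4]
opening: 0.0287
```

```bash
python3 th.py
```

```text
theta 116.0 r mm 70.3 tang F -9.9 radial F out 0.4 Fz 7.4 z 0.1563 head -77.9 tilt -1.0 open 0.0287 clk 20.55 j6 57.1
```

Call:
send_rows(deltas=[{"dx":0,"dy":5.3,"dz":3,"ax":0,"ay":0,"az":0,"fingers":0}])

```text
clock: 20.68
tool_pos: [0.5246, 0.2474, 0.1563]
orientation: [-108.5, 89.8, 173.6]
force: [-9.3, 1.9, 7.0]
opening: 0.0287
```

```bash
python3 th.py
```

```text
theta 121.0 r mm 70.3 tang F -9.4 radial F out -1.2 Fz 7.0 z 0.1563 head -77.9 tilt -1.0 open 0.0287 clk 20.68 j6 57.7
```

Call:
send_rows(deltas=[{"dx":0,"dy":5,"dz":3.5,"ax":0,"ay":0,"az":0,"fingers":0}])

```text
clock: 20.8
tool_pos: [0.5303, 0.2452, 0.1563]
orientation: [-115.5, 89.9, 166.6]
force: [-9.0, 2.7, 6.7]
opening: 0.0284
```

```bash
python3 th.py
```

```text
theta 125.9 r mm 70.3 tang F -9.3 radial F out -1.2 Fz 6.7 z 0.1563 head -77.9 tilt -1.0 open 0.0284 clk 20.8 j6 58.3
```

Call:
send_rows(deltas=[{"dx":0,"dy":4.7,"dz":3.9,"ax":0,"ay":0,"az":0,"fingers":0}])

```text
clock: 20.92
tool_pos: [0.5358, 0.2425, 0.1563]
orientation: [-124.3, 89.9, 157.8]
force: [-8.9, 3.1, 5.8]
opening: 0.0284
```

```bash
python3 th.py; python3 -c "
from h import *
for n in('side','wrist'): snap(n,n+'10.png')
im=cv2.imread('pics/side10.png'); cv2.imwrite('pics/s10c.png',cv2.resize(im[160:230,280:360],None,fx=7,fy=7,interpolation=cv2.INTER_CUBIC))"
```

```text
theta 130.9 r mm 70.4 tang F -9.3 radial F out -1.5 Fz 5.8 z 0.1563 head -77.9 tilt -1.0 open 0.0284 clk 20.93 j6 58.9
```

View pics/s10c.png

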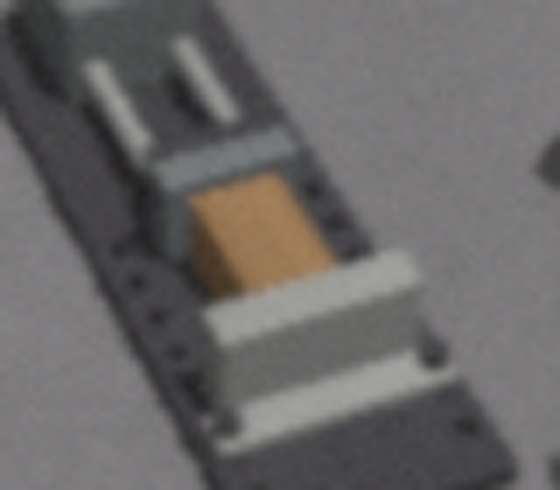

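View pics/wrist10.png

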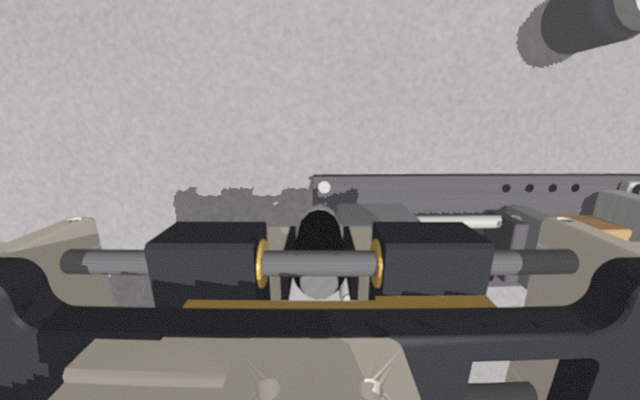

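Call:
send_rows(deltas=[{"dx":0,"dy":4.4,"dz":4.3,"ax":0,"ay":0,"az":0,"fingers":0}])

```text
clock: 21.15
tool_pos: [0.5409, 0.2395, 0.1563]
orientation: [-132.2, 89.9, 149.9]
force: [-10.2, 4.2, 6.3]
opening: 0.0285
```

```bash
python3 th.py
```

```text
theta 135.7 r mm 70.4 tang F -10.8 radial F out -2.2 Fz 6.3 z 0.1563 head -77.89 tilt -1.0 open 0.0285 clk 21.15 j6 59.5
```

Call:
send_rows(deltas=[{"dx":0,"dy":4,"dz":4.6,"ax":0,"ay":0,"az":0,"fingers":0}])

```text
clock: 21.28
tool_pos: [0.5457, 0.2361, 0.1563]
orientation: [-135.9, 89.8, 146.2]
force: [-11.0, 5.2, 7.0]
opening: 0.0283
```

```bash
python3 th.py
```

```text
theta 140.5 r mm 70.5 tang F -11.9 radial F out -2.8 Fz 7.0 z 0.1563 head -77.89 tilt -1.0 open 0.0283 clk 21.27 j6 60.1
```

Call:
send_rows(deltas=[{"dx":0,"dy":3.5,"dz":5,"ax":0,"ay":0,"az":0,"fingers":0}])

```text
clock: 21.4
tool_pos: [0.5502, 0.2322, 0.1563]
orientation: [-145.8, 89.8, 136.4]
force: [-11.0, 7.6, 7.2]
opening: 0.0287
```

```bash
python3 th.py
```

```text
theta 145.4 r mm 70.5 tang F -13.2 radial F out -2.0 Fz 7.2 z 0.1563 head -77.89 tilt -1.0 open 0.0287 clk 21.4 j6 60.7
```

Call:
send_rows(deltas=[{"dx":0,"dy":3.1,"dz":5.2,"ax":0,"ay":0,"az":0,"fingers":0}])

```text
clock: 21.52
tool_pos: [0.5543, 0.2281, 0.1563]
orientation: [-152.3, 89.8, 129.8]
force: [-11.8, 9.0, 7.0]
opening: 0.0285
```

```bash
python3 th.py
```

```text
theta 150.1 r mm 70.5 tang F -14.6 radial F out -2.7 Fz 7.0 z 0.1563 head -77.89 tilt -1.0 open 0.0285 clk 21.52 j6 61.3
```

Call:
send_rows(deltas=[{"dx":0,"dy":0,"dz":0,"ax":0,"ay":0,"az":0,"fingers":0},{"dx":0,"dy":0,"dz":0,"ax":0,"ay":0,"az":0,"fingers":0}])

```text
clock: 21.78
tool_pos: [0.5546, 0.2277, 0.1563]
orientation: [-150.8, 89.9, 131.3]
force: [-7.6, 6.4, 4.7]
opening: 0.0285
```

```bash
python3 th.py
```

```text
theta 150.4 r mm 70.5 tang F -9.8 radial F out -1.4 Fz 4.7 z 0.1563 head -77.89 tilt -1.0 open 0.0285 clk 21.77 j6 61.3
```

Call:
send_rows(deltas=[{"dx":0,"dy":-0.5,"dz":-0.9,"ax":0,"ay":0,"az":0,"fingers":0},{"dx":0,"dy":0,"dz":0,"ax":0,"ay":0,"az":0,"fingers":0}])

```text
clock: 22.02
tool_pos: [0.5545, 0.2278, 0.1563]
orientation: [-147.9, 89.9, 134.2]
force: [-5.0, 4.0, 3.9]
opening: 0.0287
```

```bash
python3 th.py
```

```text
theta 150.3 r mm 70.5 tang F -6.3 radial F out -1.1 Fz 3.9 z 0.1563 head -77.89 tilt -1.0 open 0.0287 clk 22.02 j6 61.2
```

Call:
send_rows(deltas=[{"dx":0,"dy":-0.8,"dz":-1.5,"ax":0,"ay":0,"az":0,"fingers":0},{"dx":0,"dy":0,"dz":0,"ax":0,"ay":0,"az":0,"fingers":0}])

```text
clock: 22.28
tool_pos: [0.5542, 0.2281, 0.1564]
orientation: [21.9, 90.0, -56.0]
force: [-1.1, -1.4, 1.0]
opening: 0.0286
```

```bash
python3 th.py
```

```text
theta 150.1 r mm 70.5 tang F 0.3 radial F out -1.7 Fz 1.0 z 0.1564 head -77.9 tilt -1.0 open 0.0286 clk 22.27 j6 61.0
```

Call:
send_rows(deltas=[{"dx":0,"dy":0,"dz":0,"ax":0,"ay":0,"az":0,"fingers":1},{"dx":0,"dy":0,"dz":0,"ax":0,"ay":0,"az":0,"fingers":1},{"dx":0,"dy":0,"dz":0,"ax":0,"ay":0,"az":0,"fingers":1},{"dx":0,"dy":0,"dz":0,"ax":0,"ay":0,"az":0,"fingers":1},{"dx":0,"dy":0,"dz":0,"ax":0,"ay":0,"az":0,"fingers":1},{"dx":0,"dy":0,"dz":0,"ax":0,"ay":0,"az":0,"fingers":1},{"dx":-15,"dy":0,"dz":0,"ax":0,"ay":0,"az":0,"fingers":1},{"dx":-40,"dy":0,"dz":0,"ax":0,"ay":0,"az":0,"fingers":1},{"dx":-50,"dy":0,"dz":0,"ax":0,"ay":0,"az":0,"fingers":1},{"dx":-30,"dy":0,"dz":0,"ax":0,"ay":0,"az":0,"fingers":1},{"dx":0,"dy":0,"dz":0,"ax":0,"ay":0,"az":0,"fingers":1}])

```text
clock: 23.65
tool_pos: [0.5552, 0.2289, 0.2957]
orientation: [111.1, 89.6, 33.2]
force: [-1.0, -0.2, -0.3]
opening: 0.0874
```

```bash
python3 -c "
from h import *
plan([.40,.30,.30],192.2)
import pickle
s=snap('wrist','w11.png'); pickle.dump(s,open('w11.pkl','wb'))
s=snap('side','s11.png'); im=s['image']; cv2.imwrite('pics/s11c.png',cv2.resize(im[110:250,230:400],None,fx=3.5,fy=3.5,interpolation=cv2.INTER_CUBIC))"
```

```text
pos [0.5552 0.2289 0.2957] zhead -77.88 j [ 41.1  11.9  -5.5   0.1 -72.2  61. ] F [-1.  -0.2 -0.3] clk 23.65 open 0.0874
turn(5deg)  [17.984 -0.077 -0.034]  shift after turn mm [  -4.3 -102.3  136.7]  tool axes now [  -4.9 -136.8 -102.1]
```

View pics/s11c.png

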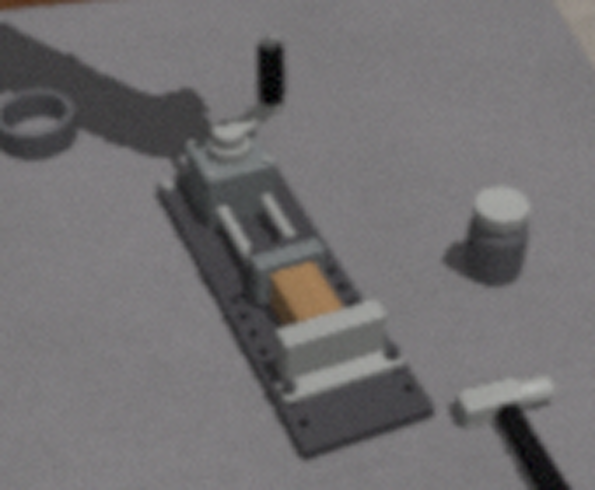

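View pics/w11.png

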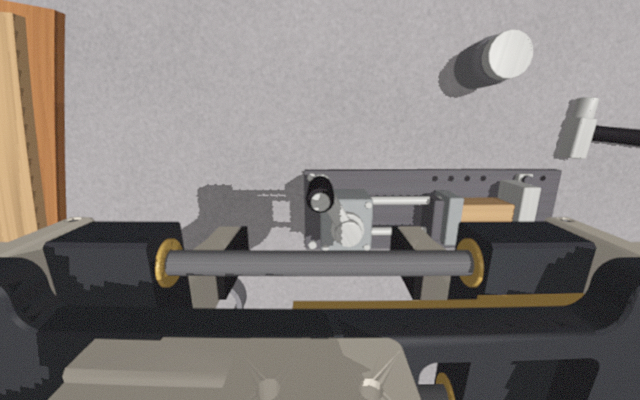

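```bash
python3 -c "
from h import *
s=snap('top','t12.png'); im=s['image']; cv2.imwrite('pics/t12c.png',cv2.resize(im[110:260,215:475],None,fx=3,fy=3,interpolation=cv2.INTER_CUBIC))
im=cv2.imread('pics/w11.png'); cv2.imwrite('pics/w11c.png',cv2.resize(im[150:260,300:570],None,fx=2.9,fy=2.9,interpolation=cv2.INTER_CUBIC))"
```

```text
(no output)
```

View pics/t12c.png

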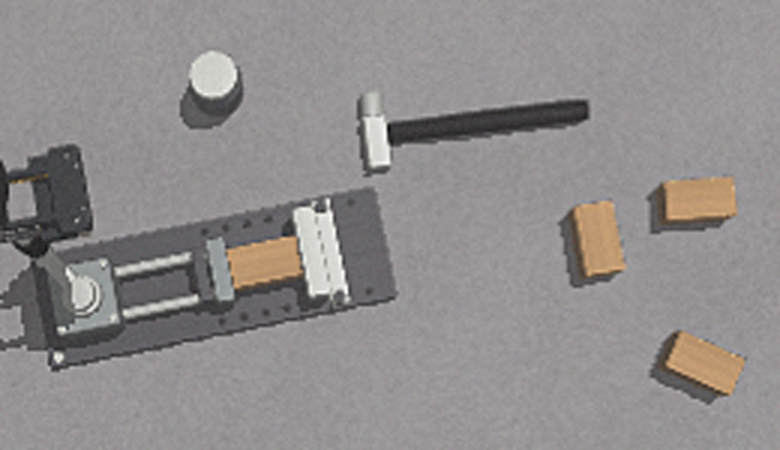

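View pics/w11c.png

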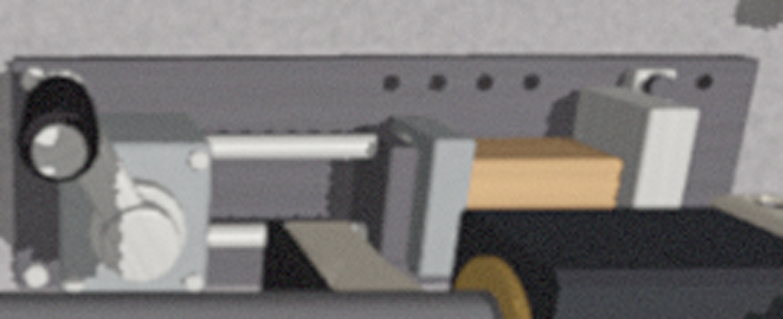

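The top view shows the offcut square and centred, held between jaw (crop 217,270) and fence (crop 320,255). The jar, hammer and the other three blocks are where they started, and the gripper is clear above the crank. Handing in.

```bash
python3 -c "
from h import *
print(ctrl.close_job())"
```

```text
the job is handed in; nothing more can be done
None
```

The offcut is clamped square in the cramp and the job is handed in, at about 24 s of the 67 allowed. No verdict was reported.

- **Placing:** I took the offcut nearest the base (first seen at top-view pixel 379,210). I laid it flat on the bed, slid it along until it touched the fence, and let go.
- **Winding:** I gripped the sleeve once and wound clockwise from about 22° to 510° without letting go.
- **Jaw force:** The moving force at the sleeve was about 9–10 N until the jaw touched at about 490°. It then rose to 14.6 N, which puts the jaw force at about 60 N, inside the 40 to 80 N range. The angle wound after contact gives about the same figure.
- **Letting go:** I eased the push on the sleeve to about 0 N before opening, then lifted clear.
- **Last checks:** The final top, side and wrist pictures show the offcut square and centred between jaw and fence. The jar, hammer and other blocks look unmoved and nothing is touching the robot. I did not take a measured squareness reading after clamping. The tape roll was not compared with its starting place, but the arm never went down near it.
- **What failed or disagreed:** My first two move calls were refused for missing fields, and nothing moved. My camera estimates of the cramp's position differed by 2–3 mm, which sliding to contact took care of. An upward force of up to about 8 N showed on the wrist during parts of the winding. I did not find its cause, and it fell to about 1 N before release.

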